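Make up two tackle boxes from the stock

ROBOT

A 6-joint arm with a two-finger parallel gripper is mounted at the origin on the work surface. World frame = base frame: x ahead of the robot, y to its left, z up, the work surface at z = 0. Lengths are in m, angles in rad, forces in N, time in s.
With the tool pointing down it reaches from about 0.375 to 0.975 m from the base axis. Payload 3.8 kg.
Tool frame: the origin (TCP) lies midway between the tips of the shut fingers; the grasp point (between the pads) lies 19 mm behind it; z points along the fingers, y is the line along which they close (so a half turn about z gives the same grasp; the last joint's range is limited). The gripper opens to 85 mm and grips with 20 to 120 N. Pads are 22 mm wide; open, the fingers measure 114 mm over their backs; the gripper's body (76 mm by 85 mm) begins 54 mm behind the grasp point. The pads swing forward as they close: fully open they stand 13 mm farther back than shut.
Start: joints at [1.227, 0.264, 1.604, -0, 1.274, -0.037], TCP at [0.204, 0.643, 0.231] pointing down, gripper open.
Joint ranges: [-2.63, 2.63], [-0.94, 2.18], [0.31, 2.57], [-1.31, 4.45], [0, 2.66], [-2.55, 2.55]. Speed limits (rad/s): [2.57, 2.57, 3.14, 3.14, 3.14, 3.14].

INTERFACE

Orientations are given as a rotation vector (axis times angle).
In Python, from workcell import read_state, vision, ticket gives the robot as it stands. The module is installed in compiled form; this text tells all that it offers.
- The arm moves only by the tool jog_arm, never from a script. Its arguments are lists of equal length, an entry for each row: "turn": the turn, a rotation vector about the tool's x, y, z in rad, a list of three; "delta_pos": the shift along the tool's x, y, z in m, a list of three; "gripper": the finger opening in m, from 0 to 0.0854. In form: {"turn": [[rx, ry, rz], ...], "delta_pos": [[dx, dy, dz], ...], "gripper": [gripper, ...]}. A call has 1 to 20 rows; each row shifts and turns the commanded pose from where the row before left it, along the tool's axes as they then stand; what a row does not reach is not made up. A row lasts 1/12 s, in which the tool goes at most 41.7 mm and 7.16 degrees, less where a joint would pass 70% of its speed; a pose out of reach is approached as far as the arm can. A call with a gripper value outside its range is refused whole. The fingers move at their own pace and stop on an object; "grip_force" is the grip in N (left out, the last holds). Time passes only in rows, so rows that do not move let the fingers close. It gives the time, the measured TCP pose, the force, the opening and the grip force at its end, in the units of the state.
- read_state(): the state, without advancing time (a new reading comes with each control period).
- vision.read_camera(name): name is "scene" or "top" or "wrist"; returns the picture (400x640x3 uint8, red, green, blue); there is no depth.
- vision.calibration(name): a dict with "vfov" (degrees; the focal length in pixels is half the picture's height over the tangent of half this angle, whatever the lens; pixels are square), "cx", "cy" (the principal point, pixels), "dist" ([k1, k2, p1, p2, k3] as OpenCV has them; the pictures are not rectified), "R" (3x3) and "t" (3): a world point X has camera coordinates R X + t; the wrist camera has in their place "mount" (4x4, takes a point from camera to tool coordinates, whose origin is the TCP and whose axes are the flange's). Camera axes: x right, y down, z forward; pixel columns grow to the right and rows downward; lengths in m; the calibration is good to about 2 mm. A picture is of the moment at which its call begins: read the wrist's pose just before it. calibration takes no time and is no camera call.
- ticket.finish_job(): hands the job in; it is judged then, once.
The state is a dict: "time": time; "q": joint angles; "joint_vel": joint speeds; "joint_torque": joint torques, N m; "tool_pos": TCP position; "tcp_rot": TCP orientation; "wrist_force": force on the tool from outside, world axes, zero at the start; "torque": the same for the moment, N m; "width": opening from 0.0 (shut) to 1.0 (fully open); "grip_force": force on a finger pad.
Only numpy, scipy, OpenCV 4.12 (cv2) and the standard library are available. Lean on these libraries where they do the work, as an engineer would, in place of code of your own. Each camera call takes 0.05 s, during which the arm holds its last target. There are 200 camera calls.

TASK

Make up the two tackle boxes for tomorrow's trip: the orange line spool, the red-headed white lure and the red-lidded bait tub go in the blue box, and the green line spool and the yellow lure in the grey box. Give each item a bay to itself and leave it lying flat on the floor of the bay, the tub lid up, so that the lids will close. Leave the white spool, the white-lidded tub and the line clippers where they are.

Things in the scene. Friction and masses are not known exactly. Their poses are not given: they have to be found in the camera images.
- blue_box: blue plastic tackle box, yellow latches, fixed. 120 mm along x (depth) by 245 along y; walls 36 high, 3 thick. Origin: centre of underside; inner floor 3 mm above it. Two clear dividers, 28 high, 2.5 thick, run along x: three bays, each 114 (x) by 78 (y), centred at x = 0, y = -80.5, 0, +80.5. Clear lid laid back beyond the +x wall, sloping from rim to table. z up; yaw within 0.2 rad of the robot's frame.
- grey_box: dark grey plastic tackle box, red latches, fixed. 120 mm along x (depth) by 245 along y; walls 36 high, 3 thick. Origin: centre of underside; inner floor 3 mm above it. Two clear dividers, 28 high, 2.5 thick, run along x: three bays, each 114 (x) by 78 (y), centred at x = 0, y = -80.5, 0, +80.5. Clear lid laid back beyond the +x wall, sloping from rim to table. z up; yaw within 0.2 rad of the robot's frame.
- orange_spool_center (a point): flat spool of fishing line with orange line and a disc of that colour on its black flange, dark hole in the middle; 50 mm across the flanges, 28 mm high, standing flat on the table, z up. This point is its centre, half-way up.
- green_spool_center (a point): flat spool of fishing line with green line and a disc of that colour on its black flange, dark hole in the middle; 50 mm across the flanges, 28 mm high, standing flat on the table, z up. This point is its centre, half-way up.
- white_spool_center (a point): flat spool of fishing line with white line and a disc of that colour on its black flange, dark hole in the middle; 50 mm across the flanges, 28 mm high, standing flat on the table, z up. This point is its centre, half-way up. Not for either kit; loose, it stays in the stock.
- red_tub_center (a point): squat amber bait tub with a screw lid in red; 48 mm across the lid (45 mm across the glass), 30 mm high, lid up, z up. This point is its centre on its axis, half-way up.
- white_tub_center (a point): squat amber bait tub with a screw lid in white; 48 mm across the lid (45 mm across the glass), 30 mm high, lid up, z up. This point is its centre on its axis, half-way up. Not for either kit; loose, it stays in the stock.
- red_lure_center (a point): hard fishing lure lying flat, white with a red head; body 74 mm long along x (nose +x), 21 wide along y and 21 high over its middle 40 mm, where it is gripped across y; tapers to both ends. Clear bill (+10 mm) and tail and belly hooks (10 mm) are not felt. It does not roll. This point: middle of the body, half-way up. Yaw at start within 0.6 rad of the robot's x axis.
- yellow_lure_center (a point): hard fishing lure lying flat, all yellow with black bars; body 74 mm long along x (nose +x), 21 wide along y and 21 high over its middle 40 mm, where it is gripped across y; tapers to both ends. Clear bill (+10 mm) and tail and belly hooks (10 mm) are not felt. It does not roll. This point: middle of the body, half-way up. Yaw at start within 0.6 rad of the robot's x axis.
- clippers_center (a point): steel line clippers (nail-clipper type) lying on the table, 54 mm long along x, 13 mm wide, about 15 mm high. This point is the middle, half-way up. Not for either kit; loose, it stays in the stock.
There are look-alikes about, which are no part of the job. What is shaped like the part that bears red_tub_center but pink or purple is not meant.

How it is judged:
By the outcome, as a careful person would: the job done as asked, in the order asked, and still so for the second after the job is handed in, with the robot touching nothing.
It also fails if it takes over 118 s, if anything falls off the work surface, if the arm or the gripper's body presses on something with over 40 N, if the wrist force passes 120 N, or if a joint passes its speed limit or range.

## Working session

There is one attempt and no reset: what is moved stays moved. The work goes in short steps, Python scripts to look and compute and a tool call to move; the robot and the scene stay as the last step left them, time stands still between calls to the robot, and variables do not carry over. Pictures are saved under pics/ and viewed, at most 17 in all, crops included, and the job is handed in when it is done.

Besides the shell and the picture viewer there is one more tool, called after "Request:" by a JSON object that holds its "op" and its "data". jog_arm: Moves the arm, as the interface text tells. Its arguments: {"type":"object","properties":{"turn":{"type":"array","items":{"type":"array","items":{"type":"number"}}},"delta_pos":{"type":"array","items":{"type":"array","items":{"type":"number"}}},"gripper":{"type":"array","items":{"type":"number"}},"grip_force":{"type":"number"}},"required":["turn","delta_pos","gripper"]}

```bash
mkdir -p pics
python3 - <<'E'
from workcell import read_state, vision
import cv2
print(read_state())
for n in("scene","top"):
    im=vision.read_camera(n); cv2.imwrite(f"pics/{n}0.png",im[:,:,::-1]); 
for n in("scene","top","wrist"): print(n,vision.calibration(n))
E
```

```text
{'time': 0.0, 'q': array([ 1.22707337e+00,  2.64751741e-01,  1.60539089e+00,  3.69143338e-06,
        1.27369255e+00, -3.69406981e-02]), 'joint_vel': array([ 1.03545286e-04,  1.12090874e-03,  1.03030538e-03, -4.69679804e-04,
       -5.49597609e-05,  4.20801106e-04]), 'joint_torque': array([-1.15246443e-03, -5.15097606e+01, -3.67322409e+01, -8.06748153e-05,
        1.24601190e-02,  2.49008178e-05]), 'tool_pos': array([0.20362333, 0.64278161, 0.22995386]), 'tcp_rot': array([-0.47994098, -3.10428122,  0.00345741]), 'wrist_force': array([-1.15008425, -0.16778216,  0.08160592]), 'torque': array([ 0.00428894, -0.01889822, -0.03535421]), 'grip_force': 0.0, 'width': 1.0021573539581274}
scene {'vfov': 57.317560423721034, 'cx': 318.8627817822084, 'cy': 197.13236132248954, 'dist': array([-0.01541992,  0.        ,  0.        ,  0.        ,  0.        ]), 'R': array([[-0.71705966,  0.69700615,  0.00280629],
       [ 0.5686703 ,  0.58735008, -0.5758767 ],
       [-0.40303787, -0.4113421 , -0.81753174]]), 't': array([ 0.33612462, -0.21993456,  1.3078459 ])}
top {'vfov': 51.20796379574952, 'cx': 321.63065499114737, 'cy': 197.79715985254356, 'dist': array([-0.02117597,  0.        ,  0.        ,  0.        ,  0.        ]), 'R': array([[-0.01083035, -0.99990843,  0.00811362],
       [-0.9878435 ,  0.00944061, -0.15516474],
       [ 0.15507393, -0.00969547, -0.98785529]]), 't': array([0.00830354, 0.44043129, 0.9935011 ])}
wrist {'vfov': 58.64730708045777, 'cx': 322.16687668442887, 'cy': 200.50313627795958, 'dist': array([-0.0033623,  0.       ,  0.       ,  0.       ,  0.       ]), 'mount': array([[-5.16884911e-04, -9.55752809e-01, -2.94170532e-01,
         7.49991737e-02],
       [ 9.99999664e-01, -3.06975195e-04, -7.59737324e-04,
         1.16818293e-04],
       [ 6.35818025e-04, -2.94170826e-01,  9.55752646e-01,
        -1.42280346e-01],
       [ 0.00000000e+00,  0.00000000e+00,  0.00000000e+00,
         1.00000000e+00]])}
```

View pics/top0.png

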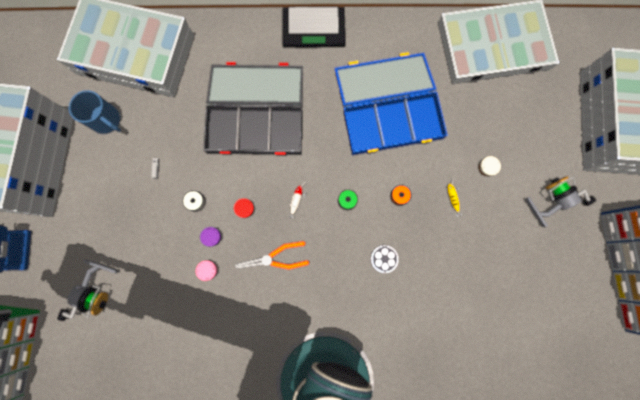

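View pics/scene0.png

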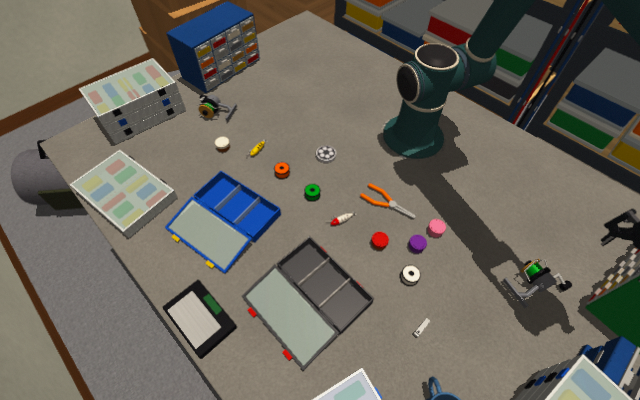

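```bash
cat > h.py <<'E'
import numpy as np, cv2
from scipy.spatial.transform import Rotation as Ro
from workcell import read_state, vision
def cam(n):
    c=vision.calibration(n); f=200/np.tan(np.radians(c["vfov"]/2))
    K=np.array([[f,0,c["cx"]],[0,f,c["cy"]],[0,0,1]])
    if "mount" in c:
        s=read_state(); T=np.eye(4); T[:3,:3]=Ro.from_rotvec(s["tcp_rot"]).as_matrix(); T[:3,3]=s["tool_pos"]
        W=T@c["mount"]; R=W[:3,:3].T; t=-R@W[:3,3]
    else: R,t=c["R"],c["t"]
    return K,c["dist"],R,t
def world(C,px,z):
    K,d,R,t=C; u=cv2.undistortPoints(np.array([[px]],float),K,d)[0,0]
    r=R.T@np.array([*u,1]); o=-R.T@t
    return o+r*(z-o[2])/r[2]
def pix(C,P):
    K,d,R,t=C; return cv2.projectPoints(np.array(P,float).reshape(-1,3),cv2.Rodrigues(R)[0],t,K,d)[0][:,0]
def pose():
    s=read_state(); R=Ro.from_rotvec(s["tcp_rot"]).as_matrix()
    return s["tool_pos"],R,np.arctan2(R[1,0],R[0,0])
def plan(*wps,start=None):
    """wps: (x,y,z,psi deg); prints total shift in tool axes (translated first, then turned) with tool down"""
    p,R,a=pose() if start is None else (np.array(start[:3]),None,np.radians(start[3]))
    print("now",np.round(p,4),"psi",round(np.degrees(a),1))
    for w in wps:
        d=np.array(w[:3])-p
        b=np.radians(w[3]); rz=-(b-a)
        X=np.array([np.cos(a),np.sin(a),0]);Y=np.array([np.sin(a),-np.cos(a),0])
        X2=np.array([np.cos(b),np.sin(b),0]);Y2=np.array([np.sin(b),-np.cos(b),0])
        print("to",w,"old axes",np.round([d@X,d@Y,-d[2]],4),"new axes",np.round([d@X2,d@Y2,-d[2]],4),"rz",round(rz,4))
        p=np.array(w[:3]);a=b
E
python3 - <<'E'
from h import *
im=cv2.imread("pics/top0.png"); C=cam("top")
hsv=cv2.cvtColor(im,cv2.COLOR_BGR2HSV)
def blob(name,cx,cy,lo,hi,z,r=18):
    m=cv2.inRange(hsv,lo,hi); k=np.zeros_like(m);cv2.circle(k,(cx,cy),r,255,-1); m&=k
    ys,xs=np.nonzero(m); p=(xs.mean(),ys.mean()); v=np.linalg.svd(np.c_[xs-p[0],ys-p[1]])[2][0]if 0 else np.linalg.eigh(np.cov(xs,ys))[1][:,1]
    a=world(C,p,z);b=world(C,np.array(p)+10*v,z)-a
    print(name,len(xs),np.round(p,1),np.round(a,4),"ang",round(np.degrees(np.arctan2(b[1],b[0])),1))
blob("orange",401,195,(5,150,120),(22,255,255),.028)
blob("green",348,200,(45,120,60),(75,255,255),.028)
blob("redtub",244,208,(0,150,100),(179,255,255),.030)
blob("yellow",453,197,(20,120,100),(35,255,255),.015,24)
cv2.imwrite("pics/c1.png",cv2.resize(im[45:217,195:461],None,fx=3,fy=3,interpolation=cv2.INTER_CUBIC))
plan()
E
```

```text
orange 280 [400.8 194.6] [ 0.4476 -0.1932  0.028 ] ang 128.3
green 260 [347.4 199.1] [ 0.4375 -0.0602  0.028 ] ang 167.2
redtub 296 [243.5 207.7] [0.4183 0.1963 0.03  ] ang 82.7
yellow 218 [453.3 196.8] [ 0.443  -0.3286  0.015 ] ang -165.2
now [0.2037 0.6428 0.2301] psi 162.4
```

View pics/c1.png

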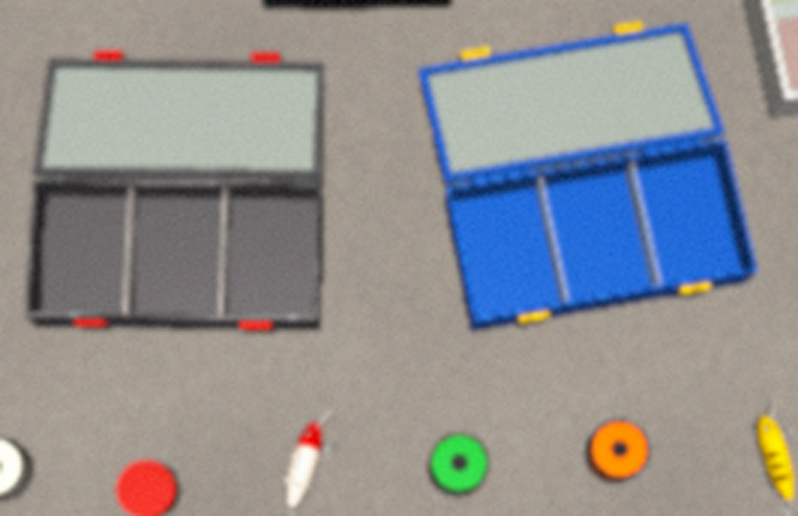

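```bash
cat >> h.py <<'E'
def fitbox(C,px):
    """px: front-left(+y), front-right, rear-left, rear-right rim corners (front = -x)"""
    from scipy.optimize import least_squares
    L=np.array([[-.06,.1225],[-.06,-.1225],[.06,.1225],[.06,-.1225]])
    W=np.array([world(C,p,.036)[:2] for p in px])
    g=lambda v:L@np.array([[np.cos(v[2]),np.sin(v[2])],[-np.sin(v[2]),np.cos(v[2])]])+v[:2]
    r=least_squares(lambda v:(g(v)-W).ravel(),[*W.mean(0),0])
    return r.x,(g(r.x)-W)
def bays(v): 
    c,s=np.cos(v[2]),np.sin(v[2]); return [(v[0]-s*y,v[1]+c*y) for y in(-.0805,0,.0805)]
E
python3 - <<'E'
from h import *
C=cam("top"); q=lambda a:[((x+.5)/3-.5+195,(y+.5)/3-.5+45) for x,y in a]
for n,a in(("blue",[(472,327),(755,276),(448,195),(725,142)]),("grey",[(29,320),(320,327),(37,184),(322,187)])):
    v,e=fitbox(C,q(a)); print(n,np.round(v,4),np.round(e*1000,1).tolist(),np.round(bays(v),4).tolist())
a,b=[world(C,p,.012) for p in q([(313,424),(294,504)])]; print("redlure",(a+b)/2,np.hypot(*(a-b)[:2]),np.degrees(np.arctan2(*(a-b)[1::-1])))
a,b=[world(C,p,.012) for p in q([(765,417),(788,500)])]; print("yellow",(a+b)/2,np.hypot(*(a-b)[:2]),np.degrees(np.arctan2(*(a-b)[1::-1])))
plan((.448,-.193,.13,98))
E
```

```text
blue [ 0.6313 -0.1842  0.1775] [[-0.7, -0.8], [0.1, -2.1], [1.8, 2.6], [-1.2, 0.3]] [[0.6455, -0.2634], [0.6313, -0.1842], [0.617, -0.1049]]
grey [ 0.6169  0.1735 -0.0258] [[-0.6, 1.5], [1.4, -0.8], [0.3, 1.1], [-1.1, -1.8]] [[0.6148, 0.093], [0.6169, 0.1735], [0.619, 0.254]]
redlure [0.44088177 0.06846036 0.012     ] 0.06955347290955739 -13.303340136505922
yellow [ 0.4417527  -0.32990006  0.012     ] 0.0726146331961059 12.136732540976439
now [0.2037 0.6428 0.2301] psi 162.4
to (0.448, -0.193, 0.13, 98) old axes [-0.4854 -0.723   0.1001] new axes [-0.8617  0.1256  0.1001] rz 1.1244
```

Request:
{"op": "jog_arm", "data": {"turn": [[0,0,0.0905],[0,0,0.0905],[0,0,0.0905],[0,0,0.0905],[0,0,0.0905],[0,0,0.0905],[0,0,0.0905],[0,0,0.0905],[0,0,0.0905],[0,0,0.0905],[0,0,0.0905],[0,0,0.0905],[0,0,0],[0,0,0],[0,0,0],[0,0,0],[0,0,0],[0,0,0],[0,0,0],[0,0,0]], "delta_pos": [[0,0,0],[0,0,0],[0,0,0],[0,0,0],[0,0,0],[0,0,0],[0,0,0],[0,0,0],[0,0,0],[0,0,0],[0,0,0],[0,0,0],[-0.0305,0.0133,0],[-0.0305,0.0133,0],[-0.0305,0.0133,0],[-0.0305,0.0133,0],[-0.0305,0.0133,0],[-0.0305,0.0133,0],[-0.0305,0.0133,0],[-0.0305,0.0133,0]], "gripper": [0.068,0.068,0.068,0.068,0.068,0.068,0.068,0.068,0.068,0.068,0.068,0.068,0.068,0.068,0.068,0.068,0.068,0.068,0.068,0.068], "grip_force": 30}}

```text
time: 1.77
tool_pos: [0.3521, 0.4205, 0.2308]
tcp_rot: [2.015, 2.41, -0.001]
wrist_force: [0.6, -0.2, -0.4]
width: 0.8
grip_force: 0.0
```

Request:
{"op": "jog_arm", "data": {"turn": [[0,0,0],[0,0,0],[0,0,0],[0,0,0],[0,0,0],[0,0,0],[0,0,0],[0,0,0],[0,0,0],[0,0,0],[0,0,0],[0,0,0],[0,0,0],[0,0,0],[0,0,0],[0,0,0],[0,0,0],[0,0,0],[0,0,0],[0,0,0]], "delta_pos": [[-0.0305,0.0133,0],[-0.0305,0.0133,0],[-0.0305,0.0133,0],[-0.0305,0.0133,0],[-0.0305,0.0133,0],[-0.0305,0.0133,0],[-0.0305,0.0133,0],[-0.0305,0.0133,0],[-0.0315,-0.0101,0.0083],[-0.0315,-0.0101,0.0083],[-0.0315,-0.0101,0.0083],[-0.0315,-0.0101,0.0083],[-0.0315,-0.0101,0.0083],[-0.0315,-0.0101,0.0083],[-0.0315,-0.0101,0.0083],[-0.0315,-0.0101,0.0083],[-0.0315,-0.0101,0.0083],[-0.0315,-0.0101,0.0083],[-0.0315,-0.0101,0.0083],[-0.0315,-0.0101,0.0083]], "gripper": [0.068,0.068,0.068,0.068,0.068,0.068,0.068,0.068,0.068,0.068,0.068,0.068,0.068,0.068,0.068,0.068,0.068,0.068,0.068,0.068]}}

```text
time: 3.43
tool_pos: [0.4465, -0.194, 0.131]
tcp_rot: [-2.015, -2.41, 0.0]
wrist_force: [-0.1, 0.3, 0.1]
width: 0.797
grip_force: 0.0
```

```bash
cat >> h.py <<'E'
def snap(name):
    C=cam("wrist"); im=vision.read_camera("wrist")[:,:,::-1].copy(); cv2.imwrite("pics/%s.png"%name,im); return C,im
def find(im,C,lo,hi,z):
    m=cv2.morphologyEx(cv2.inRange(cv2.cvtColor(im,cv2.COLOR_BGR2HSV),lo,hi),cv2.MORPH_CLOSE,np.ones((25,25)))
    n,l,st,ce=cv2.connectedComponentsWithStats(m)
    for i in np.argsort(-st[1:,4])[:2]+1:
        if n>i: print("area",st[i,4],"bbox",st[i,:4],"px",np.round(ce[i],1),"world",np.round(world(C,ce[i],z),4))
E
python3 - <<'E'
from h import *
C,im=snap("w1"); find(im,C,(5,150,100),(22,255,255),.028); plan((.448,-.193,.001,100.2)); print(read_state()["time"])
E
```

```text
area 3310 bbox [293 164  63  67] px [323.8 197.8] world [ 0.4474 -0.1923  0.028 ]
area 164 bbox [494 118   9  37] px [498.1 136.6] world [ 0.5569 -0.1283  0.028 ]
now [ 0.4452 -0.1987  0.1296] psi 100.1
to (0.448, -0.193, 0.001, 100.2) old axes [0.0051 0.0037 0.1286] new axes [0.0051 0.0037 0.1286] rz -0.0016
3.4833
```

View pics/w1.png

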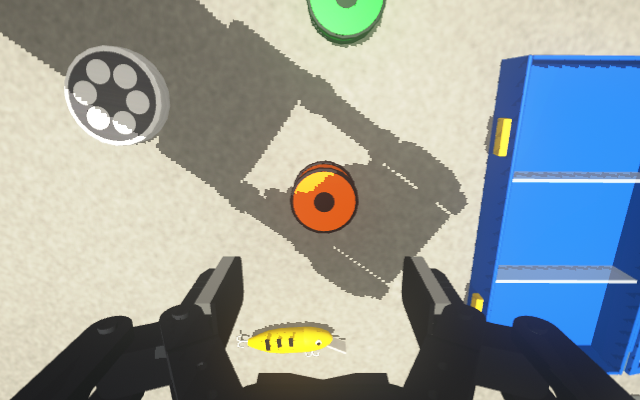

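Request:
{"op": "jog_arm", "data": {"turn": [[0,0,0],[0,0,0],[0,0,0],[0,0,0],[0,0,0]], "delta_pos": [[0,0,0.02],[0,0,0.02],[0,0,0.02],[0,0,0],[0,0,0]], "gripper": [0.068,0.068,0.068,0.068,0.068]}}

```text
time: 3.9
tool_pos: [0.4458, -0.1918, 0.0704]
tcp_rot: [-2.013, -2.407, 0.002]
wrist_force: [0.8, -0.3, -0.8]
width: 0.79
grip_force: 0.0
```

Run:
```python
from h import *
plan((.4475,-.193,.001,100.2),(.4475,-.193,.09,100.2),(.6455,-.2634,.09,100.2),(.6455,-.2634,.005,100.2))
```

```text
now [ 0.4458 -0.1918  0.0704] psi 100.2
to (0.4475, -0.193, 0.001, 100.2) old axes [-0.0015  0.0014  0.0694] new axes [-0.0015  0.0014  0.0694] rz -0.0001
to (0.4475, -0.193, 0.09, 100.2) old axes [ 0.     0.    -0.089] new axes [ 0.     0.    -0.089] rz -0.0
to (0.6455, -0.2634, 0.09, 100.2) old axes [-0.1044  0.1824 -0.    ] new axes [-0.1044  0.1824 -0.    ] rz -0.0
to (0.6455, -0.2634, 0.005, 100.2) old axes [0.    0.    0.085] new axes [0.    0.    0.085] rz -0.0
```

Request:
{"op": "jog_arm", "data": {"turn": [[0,0,0],[0,0,0],[0,0,0],[0,0,0],[0,0,0],[0,0,0],[0,0,0],[0,0,0],[0,0,0],[0,0,0],[0,0,0],[0,0,0],[0,0,0],[0,0,0],[0,0,0],[0,0,0],[0,0,0]], "delta_pos": [[-0.0015,0.0014,0.017],[0,0,0.017],[0,0,0.017],[0,0,0.017],[0,0,0],[0,0,0],[0,0,0],[0,0,0],[0,0,0],[0,0,0],[0,0,0],[0,0,-0.01],[0,0,-0.02],[0,0,-0.02],[0,0,-0.02],[0,0,-0.02],[0,0,0]], "gripper": [0.068,0.068,0.068,0.068,0.068,0.04,0.04,0.04,0.04,0.04,0.04,0.04,0.04,0.04,0.04,0.04,0.04], "grip_force": 40}}

```text
time: 5.32
tool_pos: [0.4519, -0.1953, 0.0985]
tcp_rot: [2.01, 2.404, 0.003]
wrist_force: [1.7, -0.6, 0.6]
width: 0.558
grip_force: 41.4
```

Request:
{"op": "jog_arm", "data": {"turn": [[0,0,0],[0,0,0],[0,0,0],[0,0,0],[0,0,0],[0,0,0],[0,0,0],[0,0,0],[0,0,0],[0,0,0],[0,0,0],[0,0,0]], "delta_pos": [[-0.01305,0.0228,0],[-0.01305,0.0228,0],[-0.01305,0.0228,0],[-0.01305,0.0228,0],[-0.01305,0.0228,0],[-0.01305,0.0228,0],[-0.01305,0.0228,0],[-0.01305,0.0228,0],[0,0,0],[0,0,0],[0,0,0],[0,0,0]], "gripper": [0.04,0.04,0.04,0.04,0.04,0.04,0.04,0.04,0.04,0.04,0.04,0.04]}}

```text
time: 6.32
tool_pos: [0.6455, -0.2637, 0.0928]
tcp_rot: [-2.014, -2.408, 0.001]
wrist_force: [-0.0, 0.0, -0.5]
width: 0.555
grip_force: 41.5
```

Run:
```python
from h import *
C,im=snap("w2"); plan((.6455,-.2634,.005,100.2)); s=read_state(); print(s["width"],s["wrist_force"],s["tcp_rot"])
v=[.6313,-.1842,.1775]; c,s=np.cos(.1775),np.sin(.1775)
P=[(v[0]+c*x-s*y,v[1]+s*x+c*y,z) for x,y,z in[(-.06,-.1225,.036),(-.06,.1225,.036),(-.057,-.0415,.031),(.057,-.0415,.031)]]
print(np.round(pix(C,P)))
```

```text
now [ 0.6456 -0.2638  0.0932] psi 100.2
to (0.6455, -0.2634, 0.005, 100.2) old axes [ 0.0004 -0.      0.0882] new axes [ 0.0004 -0.      0.0882] rz -0.0001
0.5577976809020628 [-0.50140571 -0.68726036 -1.03354382] [-2.01426937e+00 -2.40880670e+00  7.45018230e-04]
[[ 228.  284.]
 [ 184. -219.]
 [ 224.  156.]
 [ 421.  156.]]
```

View pics/w2.png

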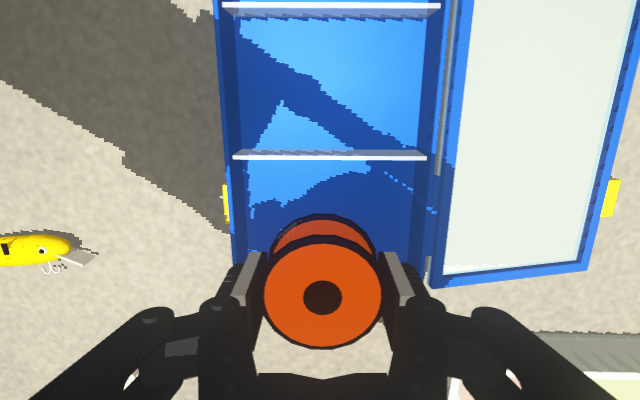

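Request:
{"op": "jog_arm", "data": {"turn": [[0,0,0],[0,0,0],[0,0,0],[0,0,0],[0,0,0],[0,0,0],[0,0,0],[0,0,0],[0,0,0],[0,0,0],[0,0,0],[0,0,0],[0,0,0],[0,0,0],[0,0,0],[0,0,0],[0,0,0]], "delta_pos": [[0,0.003,0.0175],[0,0,0.02],[0,0,0.02],[0,0,0.015],[0,0,0.01],[0,0,0.005],[0,0,0],[0,0,0],[0,0,0],[0,0,0],[0,0,0],[0,0,0],[0,0,-0.015],[0,0,-0.03],[0,0,-0.03],[0,0,-0.03],[0,0,0]], "gripper": [0.04,0.04,0.04,0.04,0.04,0.04,0.04,0.04,0.062,0.062,0.062,0.062,0.062,0.062,0.062,0.062,0.062]}}

```text
time: 7.78
tool_pos: [0.655, -0.266, 0.1211]
tcp_rot: [2.006, 2.4, 0.006]
wrist_force: [2.4, -0.8, 1.9]
width: 0.724
grip_force: 0.0
```

Run:
```python
from h import *
plan((.441,.0685,.13,-13.3+180),(.441,.0685,.002,-13.3+180)); print(read_state()["q"])
```

```text
now [ 0.655  -0.266   0.1211] psi 100.2
to (0.441, 0.0685, 0.13, 166.7) old axes [ 0.3671 -0.1514 -0.0089] new axes [ 0.2852  0.2763 -0.0089] rz -1.1607
to (0.441, 0.0685, 0.002, 166.7) old axes [0.    0.    0.128] new axes [0.    0.    0.128] rz -0.0
[-4.20989164e-01  3.93908102e-01  1.64326338e+00  8.55592175e-06
  1.09042317e+00 -5.99049751e-01]
```

Request:
{"op": "jog_arm", "data": {"turn": [[0,0,-0.0967],[0,0,-0.0967],[0,0,-0.0967],[0,0,-0.0967],[0,0,-0.0967],[0,0,-0.0967],[0,0,-0.0967],[0,0,-0.0967],[0,0,-0.0967],[0,0,-0.0967],[0,0,-0.0967],[0,0,-0.0967],[0,0,0],[0,0,0],[0,0,0],[0,0,0],[0,0,0],[0,0,0],[0,0,0],[0,0,0]], "delta_pos": [[0,0,-0.01],[0,0,-0.01],[0,0,0],[0,0,0],[0,0,0],[0,0,0],[0,0,0],[0,0,0],[0,0,0],[0,0,0],[0,0,0],[0,0,0],[0.0232,0.0229,0],[0.0232,0.0229,0],[0.0232,0.0229,0],[0.0232,0.0229,0],[0.0232,0.0229,0],[0.0232,0.0229,0],[0.0232,0.0229,0],[0.0232,0.0229,0]], "gripper": [0.062,0.05,0.05,0.05,0.05,0.05,0.05,0.05,0.05,0.05,0.05,0.05,0.05,0.05,0.05,0.05,0.05,0.05,0.05,0.05]}}

```text
time: 9.45
tool_pos: [0.5109, -0.0416, 0.1323]
tcp_rot: [0.365, 3.119, 0.0]
wrist_force: [0.8, 0.7, 0.6]
width: 0.584
grip_force: 0.0
```

Request:
{"op": "jog_arm", "data": {"turn": [[0,0,0],[0,0,0],[0,0,0],[0,0,0],[0,0,0],[0,0,0],[0,0,0]], "delta_pos": [[0.0232,0.0229,0],[0.0232,0.0229,0],[0.0232,0.0229,0],[0.0232,0.0229,0],[0,0,0],[0,0,0],[0,0,0]], "gripper": [0.05,0.05,0.05,0.05,0.05,0.05,0.05]}}

```text
time: 10.03
tool_pos: [0.4431, 0.0677, 0.1322]
tcp_rot: [0.362, 3.118, 0.0]
wrist_force: [0.4, -0.2, 0.1]
width: 0.586
grip_force: 0.0
```

Run:
```python
from h import *
C,im=snap("w3"); plan((.441,.0685,.002,166.7))
print(pix(C,[(.441,.0685,.01),(.441+.036,.0685-.0085,.01)]))
```

```text
now [0.4433 0.0673 0.132 ] psi 166.7
to (0.441, 0.0685, 0.002, 166.7) old axes [0.0025 0.0006 0.13  ] new axes [0.0025 0.0006 0.13  ] rz -0.0004
[[322.61489641 189.47769432]
 [322.59907941 234.02970448]]
```

View pics/w3.png

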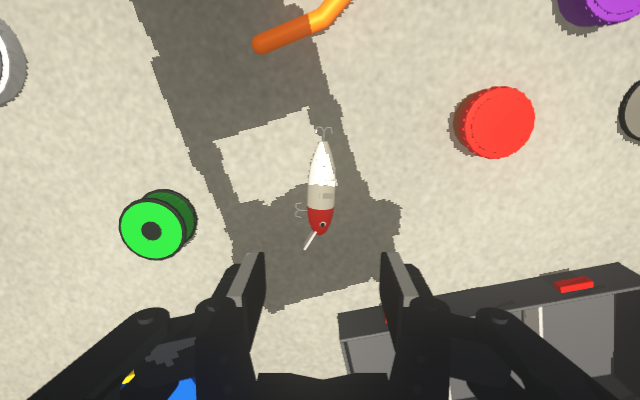

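Request:
{"op": "jog_arm", "data": {"turn": [[0,0,0],[0,0,0],[0,0,0],[0,0,0],[0,0,0],[0,0,0],[0,0,0],[0,0,0],[0,0,0],[0,0,0],[0,0,0],[0,0,0],[0,0,0],[0,0,0],[0,0,0],[0,0,0],[0,0,0],[0,0,0],[0,0,0]], "delta_pos": [[0.0025,0.0,0.029],[0,0,0.03],[0,0,0.03],[0,0,0.02],[0,0,0.015],[0,0,0.005],[0,0,0],[0,0,0],[0,0,0],[0,0,0],[0,0,0],[0,0,0],[0,0,0],[0,0,-0.01],[0,0,-0.02],[0,0,-0.025],[0,0,-0.025],[0,0,-0.025],[0,0,0]], "gripper": [0.05,0.05,0.05,0.05,0.05,0.05,0.05,0.01,0.01,0.01,0.01,0.01,0.01,0.01,0.01,0.01,0.01,0.01,0.01]}}

```text
time: 11.67
tool_pos: [0.4436, 0.0689, 0.1129]
tcp_rot: [0.363, 3.111, 0.003]
wrist_force: [1.2, 0.3, 0.1]
width: 0.237
grip_force: 39.0
```

Request:
{"op": "jog_arm", "data": {"turn": [[0,0,-0.082],[0,0,-0.082],[0,0,-0.082],[0,0,-0.082],[0,0,-0.082],[0,0,0],[0,0,0],[0,0,0],[0,0,0],[0,0,0],[0,0,0],[0,0,0],[0,0,0],[0,0,0],[0,0,0],[0,0,0],[0,0,0],[0,0,0],[0,0,0]], "delta_pos": [[0,0,0],[0,0,0],[0,0,0],[0,0,0],[0,0,0],[-0.01452,-0.02824,0],[-0.01452,-0.02824,0],[-0.01452,-0.02824,0],[-0.01452,-0.02824,0],[-0.01452,-0.02824,0],[-0.01452,-0.02824,0],[-0.01452,-0.02824,0],[-0.01452,-0.02824,0],[-0.01452,-0.02824,0],[-0.01452,-0.02824,0],[0,0,0],[0,0,0],[0,0,0],[0,0,0]], "gripper": [0.01,0.01,0.01,0.01,0.01,0.01,0.01,0.01,0.01,0.01,0.01,0.01,0.01,0.01,0.01,0.01,0.01,0.01,0.01]}}

```text
time: 13.25
tool_pos: [0.6314, -0.1827, 0.1066]
tcp_rot: [0.279, -3.127, -0.002]
wrist_force: [-0.0, -0.1, 0.5]
width: 0.238
grip_force: 39.2
```

Run:
```python
from h import *
C,im=snap("w4"); plan((.634,-.1837,.007,190.2)); s=read_state(); print(s["width"],s["grip_force"])
v=[.634,-.1837,.1775]; c,s=np.cos(.1775),np.sin(.1775)
P=[(v[0]+c*x-s*y,v[1]+s*x+c*y,z) for x,y,z in[(-.06,-.04,.036),(-.06,.04,.036),(-.057,-.04,.031),(-.057,.04,.031)]]
print(np.round(pix(C,P)))
```

```text
now [ 0.6316 -0.1827  0.1068] psi -169.8
to (0.634, -0.1837, 0.007, 190.2) old axes [-0.0022 -0.0014  0.0998] new axes [-0.0022 -0.0014  0.0998] rz -6.2827
0.23406863855829 39.22155439853668
[[252. 122.]
 [388. 122.]
 [253. 127.]
 [386. 127.]]
```

View pics/w4.png

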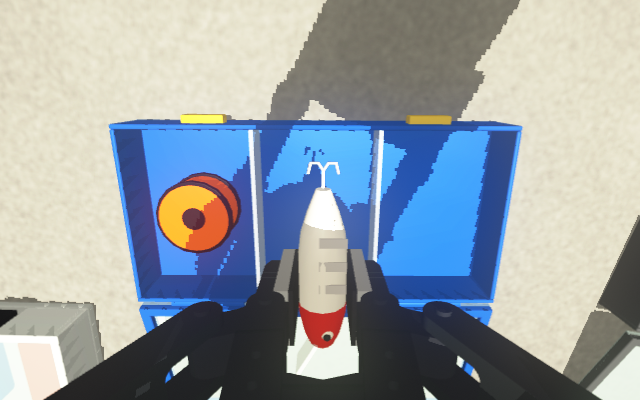

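Request:
{"op": "jog_arm", "data": {"turn": [[0,0,0],[0,0,0],[0,0,0],[0,0,0],[0,0,0],[0,0,0],[0,0,0],[0,0,0],[0,0,0],[0,0,0],[0,0,0],[0,0,0],[0,0,0],[0,0,0],[0,0,0],[0,0,0],[0,0,0],[0,0,0],[0,0,0]], "delta_pos": [[-0.002,-0.0034,0.02],[0,0,0.025],[0,0,0.025],[0,0,0.0165],[0,0,0.01],[0,0,0.005],[0,0,0],[0,0,0],[0,0,0],[0,0,0],[0,0,0],[0,0,0],[0,0,-0.015],[0,0,-0.03],[0,0,-0.03],[0,0,-0.03],[0,0,0],[0,0,0],[0,0,0]], "gripper": [0.01,0.01,0.01,0.01,0.01,0.01,0.01,0.01,0.034,0.034,0.034,0.034,0.034,0.034,0.034,0.034,0.034,0.034,0.034]}}

```text
time: 14.88
tool_pos: [0.6352, -0.187, 0.1114]
tcp_rot: [-0.278, 3.129, -0.0]
wrist_force: [-0.5, -0.3, -0.1]
width: 0.395
grip_force: 0.0
```

Run:
```python
from h import *
C,im=snap("w5"); plan((.4183,.1963,.12,100.2),(.6202,-.1065,.12,100.2)); print(bays([.6344,-.1857,.1775])); print(read_state()["width"])
```

```text
now [ 0.6344 -0.1867  0.11  ] psi -169.8
to (0.4183, 0.1963, 0.12, 100.2) old axes [ 0.145   0.4152 -0.01  ] new axes [ 0.4152 -0.1448 -0.01  ] rz -4.7129
to (0.6202, -0.1065, 0.12, 100.2) old axes [-0.3338  0.1451 -0.    ] new axes [-0.3338  0.1451 -0.    ] rz -0.0
[(np.float64(0.64861383728675), np.float64(-0.26493519943551475)), (np.float64(0.6344), np.float64(-0.1857)), (np.float64(0.6201861627132499), np.float64(-0.10646480056448528))]
0.39686963557833926
```

View pics/w5.png

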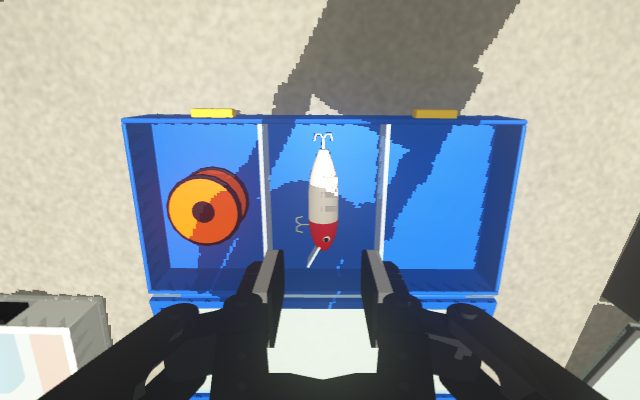

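Request:
{"op": "jog_arm", "data": {"turn": [[0,0,0.0982],[0,0,0.0982],[0,0,0.0982],[0,0,0.0982],[0,0,0.0982],[0,0,0.0982],[0,0,0.0982],[0,0,0.0982],[0,0,0.0982],[0,0,0.0982],[0,0,0.0982],[0,0,0.0982],[0,0,0.0982],[0,0,0.0982],[0,0,0.0982],[0,0,0.0982],[0,0,0],[0,0,0],[0,0,0],[0,0,0]], "delta_pos": [[0,0,-0.01],[0,0,0],[0,0,0],[0,0,0],[0,0,0],[0,0,0],[0,0,0],[0,0,0],[0,0,0],[0,0,0],[0,0,0],[0,0,0],[0,0,0],[0,0,0],[0,0,0],[0,0,0],[0.0346,-0.01207,0],[0.0346,-0.01207,0],[0.0346,-0.01207,0],[0.0346,-0.01207,0]], "gripper": [0.04,0.066,0.066,0.066,0.066,0.066,0.066,0.066,0.066,0.066,0.066,0.066,0.066,0.066,0.066,0.066,0.066,0.066,0.066,0.066]}}

```text
time: 16.6
tool_pos: [0.5607, -0.058, 0.1183]
tcp_rot: [-2.015, -2.405, 0.003]
wrist_force: [0.2, 0.8, 0.1]
width: 0.771
grip_force: 0.0
```

Request:
{"op": "jog_arm", "data": {"turn": [[0,0,0],[0,0,0],[0,0,0],[0,0,0],[0,0,0],[0,0,0],[0,0,0],[0,0,0],[0,0,0],[0,0,0],[0,0,0],[0,0,0]], "delta_pos": [[0.0346,-0.01207,0],[0.0346,-0.01207,0],[0.0346,-0.01207,0],[0.0346,-0.01207,0],[0.0346,-0.01207,0],[0.0346,-0.01207,0],[0.0346,-0.01207,0],[0.0346,-0.01207,0],[0,0,0],[0,0,0],[0,0,0],[0,0,0]], "gripper": [0.066,0.066,0.066,0.066,0.066,0.066,0.066,0.066,0.066,0.066,0.066,0.066]}}

```text
time: 17.6
tool_pos: [0.4195, 0.1952, 0.12]
tcp_rot: [-2.017, -2.408, 0.002]
wrist_force: [0.5, -0.2, 1.3]
width: 0.77
grip_force: 0.0
```

Run:
```python
from h import *
C,im=snap("w6"); find(im,C,(0,150,90),(4,255,255),.03);find(im,C,(172,150,90),(179,255,255),.03); plan((.4183,.1963,.002,100.2))
```

```text
area 3776 bbox [286 165  71  70] px [321.  199.9] world [0.4179 0.1988 0.03  ]
area 610 bbox [525 146  28  40] px [538.2 165.3] world [0.5554 0.2477 0.03  ]
now [0.4198 0.195  0.1201] psi 100.1
to (0.4183, 0.1963, 0.002, 100.2) old axes [ 0.0015 -0.0013  0.1181] new axes [ 0.0015 -0.0013  0.1181] rz -0.0025
```

View pics/w6.png

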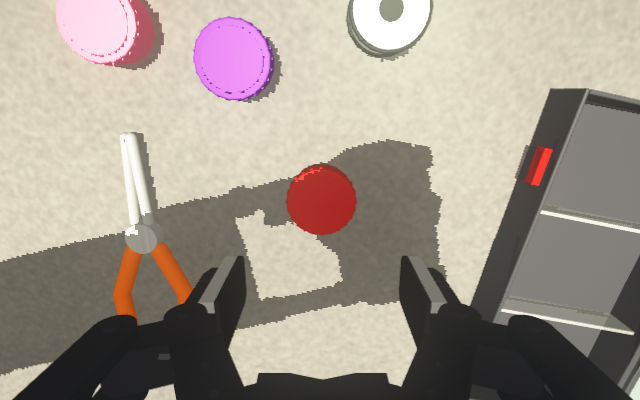

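Request:
{"op": "jog_arm", "data": {"turn": [[0,0,0],[0,0,0],[0,0,0],[0,0,0],[0,0,0],[0,0,0],[0,0,0],[0,0,0],[0,0,0],[0,0,0],[0,0,0],[0,0,0],[0,0,0],[0,0,0],[0,0,0],[0,0,0],[0,0,0],[0,0,0],[0,0,0]], "delta_pos": [[0.0025,-0.0015,0.028],[0,0,0.03],[0,0,0.03],[0,0,0.015],[0,0,0.01],[0,0,0.005],[0,0,0],[0,0,0],[0,0,0],[0,0,0],[0,0,0],[0,0,0],[0,0,0],[0,0,-0.01],[0,0,-0.02],[0,0,-0.025],[0,0,-0.025],[0,0,-0.025],[0,0,0]], "gripper": [0.066,0.066,0.066,0.066,0.066,0.066,0.066,0.035,0.035,0.035,0.035,0.035,0.035,0.035,0.035,0.035,0.035,0.035,0.035]}}

```text
time: 19.23
tool_pos: [0.4209, 0.2, 0.1133]
tcp_rot: [2.013, 2.406, 0.013]
wrist_force: [0.7, -0.3, 0.1]
width: 0.546
grip_force: 41.2
```

Request:
{"op": "jog_arm", "data": {"turn": [[0,0,0],[0,0,0],[0,0,0],[0,0,0],[0,0,0],[0,0,0],[0,0,0],[0,0,0],[0,0,0],[0,0,0],[0,0,0],[0,0,0],[0,0,0],[0,0,0],[0,0,0],[0,0,0]], "delta_pos": [[-0.0279,0.01208,0],[-0.0279,0.01208,0],[-0.0279,0.01208,0],[-0.0279,0.01208,0],[-0.0279,0.01208,0],[-0.0279,0.01208,0],[-0.0279,0.01208,0],[-0.0279,0.01208,0],[-0.0279,0.01208,0],[-0.0279,0.01208,0],[-0.0279,0.01208,0],[-0.0279,0.01208,0],[0,0,0],[0,0,0],[0,0,0],[0,0,0]], "gripper": [0.035,0.035,0.035,0.035,0.035,0.035,0.035,0.035,0.035,0.035,0.035,0.035,0.035,0.035,0.035,0.035]}}

```text
time: 20.57
tool_pos: [0.618, -0.1045, 0.107]
tcp_rot: [-2.014, -2.408, 0.001]
wrist_force: [-0.6, 0.5, -0.7]
width: 0.547
grip_force: 41.3
```

Run:
```python
from h import *
plan((.6202,-.1065,.006,100.2)); s=read_state(); print(s["width"],s["grip_force"]); snap("w7")
```

```text
now [ 0.618  -0.1045  0.107 ] psi 100.2
to (0.6202, -0.1065, 0.006, 100.2) old axes [-0.0024  0.0018  0.101 ] new axes [-0.0024  0.0018  0.101 ] rz -0.0001
0.5472402056423272 41.30001604557037
```

View pics/w7.png

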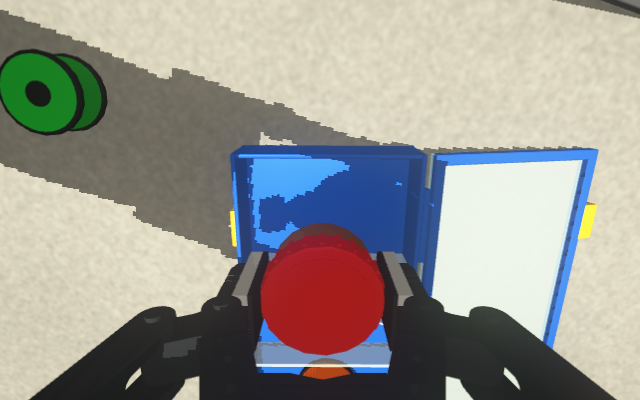

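Request:
{"op": "jog_arm", "data": {"turn": [[0,0,0],[0,0,0],[0,0,0],[0,0,0],[0,0,0],[0,0,0],[0,0,0],[0,0,0],[0,0,0],[0,0,0],[0,0,0],[0,0,0],[0,0,0],[0,0,0],[0,0,0],[0,0,0],[0,0,0],[0,0,0],[0,0,0]], "delta_pos": [[-0.0024,0.0018,0.02],[0,0,0.025],[0,0,0.025],[0,0,0.0165],[0,0,0.01],[0,0,0.005],[0,0,0],[0,0,0],[0,0,0],[0,0,0],[0,0,0],[0,0,0],[0,0,-0.015],[0,0,-0.03],[0,0,-0.03],[0,0,-0.03],[0,0,0],[0,0,0],[0,0,0]], "gripper": [0.035,0.035,0.035,0.035,0.035,0.035,0.035,0.035,0.062,0.062,0.062,0.062,0.062,0.062,0.062,0.062,0.062,0.062,0.062]}}

```text
time: 22.2
tool_pos: [0.6212, -0.1076, 0.111]
tcp_rot: [-2.016, -2.409, 0.0]
wrist_force: [-1.0, -0.0, -0.4]
width: 0.722
grip_force: 0.0
```

Run:
```python
from h import *
plan((.4375,-.0602,.11,88.5))
C,im=snap("w8")
print(bays([.6169,.1735,-.0258]))
```

```text
now [ 0.6212 -0.1076  0.111 ] psi 100.2
to (0.4375, -0.0602, 0.11, 88.5) old axes [ 0.079  -0.1725  0.001 ] new axes [ 0.0426 -0.1849  0.001 ] rz 0.2034
[(np.float64(0.6148233304036176), np.float64(0.09302679052388017)), (np.float64(0.6169), np.float64(0.1735)), (np.float64(0.6189766695963824), np.float64(0.2539732094761198))]
```

Request:
{"op": "jog_arm", "data": {"turn": [[0,0,0.0678],[0,0,0.0678],[0,0,0.0678],[0,0,0],[0,0,0],[0,0,0],[0,0,0],[0,0,0],[0,0,0],[0,0,0],[0,0,0],[0,0,0],[0,0,0]], "delta_pos": [[0,0,0],[0,0,0],[0,0,0],[0.0071,-0.0308,0],[0.0071,-0.0308,0],[0.0071,-0.0308,0],[0.0071,-0.0308,0],[0.0071,-0.0308,0],[0.0071,-0.0308,0],[0,0,0],[0,0,0],[0,0,0],[0,0,0]], "gripper": [0.066,0.066,0.066,0.066,0.066,0.066,0.066,0.066,0.066,0.066,0.066,0.066,0.066]}}

```text
time: 23.33
tool_pos: [0.4388, -0.0605, 0.111]
tcp_rot: [2.25, 2.192, 0.0]
wrist_force: [0.7, 0.0, 0.8]
width: 0.771
grip_force: 0.0
```

Run:
```python
from h import *
C,im=snap("w9"); find(im,C,(45,120,60),(75,255,255),.028); plan((.4375,-.0602,.002,88.5),(.4375,-.0602,.107,88.5),(.617,.0932,.107,88.5))
cv2.imwrite("pics/m1.png",np.vstack([cv2.imread("pics/w8.png")[:300],im[:300]]))
```

```text
area 3817 bbox [287 170  68  72] px [320.5 206.1] world [ 0.4377 -0.0586  0.028 ]
now [ 0.439  -0.0605  0.1112] psi 88.5
to (0.4375, -0.0602, 0.002, 88.5) old axes [ 0.0003 -0.0015  0.1092] new axes [ 0.0003 -0.0015  0.1092] rz -0.0002
to (0.4375, -0.0602, 0.107, 88.5) old axes [ 0.     0.    -0.105] new axes [ 0.     0.    -0.105] rz -0.0
to (0.617, 0.0932, 0.107, 88.5) old axes [ 0.158   0.1754 -0.    ] new axes [ 0.158   0.1754 -0.    ] rz -0.0
```

View pics/m1.png

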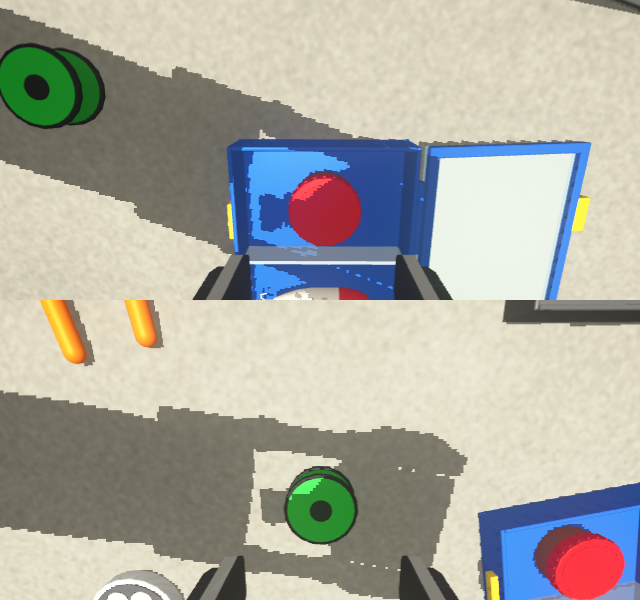

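Request:
{"op": "jog_arm", "data": {"turn": [[0,0,0],[0,0,0],[0,0,0],[0,0,0],[0,0,0],[0,0,0],[0,0,0],[0,0,0],[0,0,0],[0,0,0],[0,0,0],[0,0,0],[0,0,0],[0,0,0],[0,0,0],[0,0,0],[0,0,0],[0,0,0],[0,0,0]], "delta_pos": [[0.001,-0.0015,0.024],[0,0,0.03],[0,0,0.025],[0,0,0.015],[0,0,0.01],[0,0,0.005],[0,0,0],[0,0,0],[0,0,0],[0,0,0],[0,0,0],[0,0,0],[0,0,0],[0,0,-0.01],[0,0,-0.02],[0,0,-0.025],[0,0,-0.025],[0,0,-0.025],[0,0,0]], "gripper": [0.066,0.066,0.066,0.066,0.066,0.066,0.066,0.035,0.035,0.035,0.035,0.035,0.035,0.035,0.035,0.035,0.035,0.035,0.035]}}

```text
time: 24.97
tool_pos: [0.4398, -0.0598, 0.1125]
tcp_rot: [2.245, 2.187, 0.008]
wrist_force: [1.0, -0.8, -0.4]
width: 0.556
grip_force: 41.3
```

Request:
{"op": "jog_arm", "data": {"turn": [[0,0,0],[0,0,0],[0,0,0],[0,0,0],[0,0,0],[0,0,0],[0,0,0],[0,0,0],[0,0,0],[0,0,0],[0,0,0],[0,0,0]], "delta_pos": [[0.0196,0.0219,0],[0.0196,0.0219,0],[0.0196,0.0219,0],[0.0196,0.0219,0],[0.0196,0.0219,0],[0.0196,0.0219,0],[0.0196,0.0219,0],[0.0196,0.0219,0],[0,0,0],[0,0,0],[0,0,0],[0,0,0]], "gripper": [0.035,0.035,0.035,0.035,0.035,0.035,0.035,0.035,0.035,0.035,0.035,0.035]}}

```text
time: 25.97
tool_pos: [0.6141, 0.0923, 0.1064]
tcp_rot: [-2.25, -2.191, 0.003]
wrist_force: [-0.3, 0.2, -0.2]
width: 0.56
grip_force: 41.4
```

Run:
```python
from h import *
C,im=snap("w10"); s=read_state(); print(s["width"],s["grip_force"]); plan((.617,.0932,.006,88.5))
v=[.6169,.1735,-.0258]; c,s=np.cos(v[2]),np.sin(v[2])
P=[(v[0]+c*x-s*y,v[1]+s*x+c*y,z) for x,y,z in[(-.06,-.0402,.036),(-.06,.1225,.036),(-.057,-.04025,.031),(.057,-.04025,.031),(-.057,.04025,.031),(.057,.04025,.031)]]
print(np.round(pix(C,P)))
```

```text
0.5602904078434142 41.389145851135254
now [0.6142 0.0921 0.1067] psi 88.5
to (0.617, 0.0932, 0.006, 88.5) old axes [0.0012 0.0027 0.1007] new axes [0.0012 0.0027 0.1007] rz -0.0008
[[ 223.  150.]
 [ 195. -197.]
 [ 231.  149.]
 [ 417.  149.]
 [ 219.    2.]
 [ 428.    2.]]
```

View pics/w10.png

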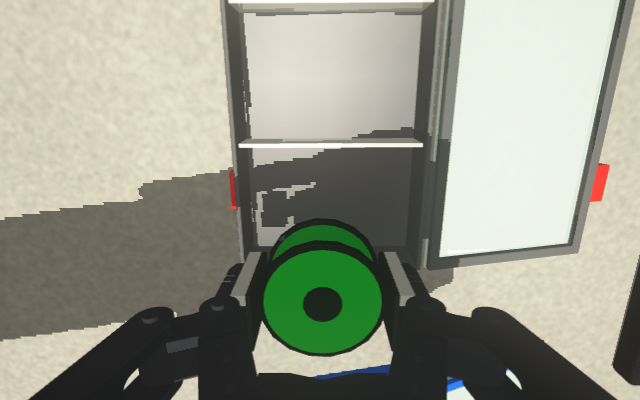

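Request:
{"op": "jog_arm", "data": {"turn": [[0,0,0],[0,0,0],[0,0,0],[0,0,0],[0,0,0],[0,0,0],[0,0,0],[0,0,0],[0,0,0],[0,0,0],[0,0,0],[0,0,0],[0,0,0],[0,0,0],[0,0,0],[0,0,0],[0,0,0],[0,0,0],[0,0,0]], "delta_pos": [[0.0035,0.0044,0.02],[0,0,0.025],[0,0,0.025],[0,0,0.0165],[0,0,0.01],[0,0,0.005],[0,0,0],[0,0,0],[0,0,0],[0,0,0],[0,0,0],[0,0,0],[0,0,-0.015],[0,0,-0.03],[0,0,-0.03],[0,0,-0.03],[0,0,0],[0,0,0],[0,0,0]], "gripper": [0.035,0.035,0.035,0.035,0.035,0.035,0.035,0.035,0.062,0.062,0.062,0.062,0.062,0.062,0.062,0.062,0.062,0.062,0.062]}}

```text
time: 27.6
tool_pos: [0.6198, 0.0964, 0.1105]
tcp_rot: [-2.25, -2.192, 0.0]
wrist_force: [-0.5, 0.2, -1.0]
width: 0.726
grip_force: 0.0
```

Run:
```python
from h import *
plan((.54,-.15,.15,150),(.442,-.329,.12,192.6-0.3)); 
C,im=snap("w11")
```

```text
now [0.6198 0.0964 0.1105] psi 88.5
to (0.54, -0.15, 0.15, 150) old axes [-0.2484 -0.0733 -0.0395] new axes [-0.0541 -0.2533 -0.0395] rz -1.0733
to (0.442, -0.329, 0.12, 192.29999999999998) old axes [-0.0046 -0.204   0.03  ] new axes [ 0.1339 -0.154   0.03  ] rz -0.7383
```

Request:
{"op": "jog_arm", "data": {"turn": [[0,0,0.0941],[0,0,0.0941],[0,0,0.0941],[0,0,0.0941],[0,0,0.0941],[0,0,0.0941],[0,0,0.0941],[0,0,0.0941],[0,0,0.0941],[0,0,0.0941],[0,0,0.0941],[0,0,0.0941],[0,0,0.0941],[0,0,0.0941],[0,0,0],[0,0,0],[0,0,0],[0,0,0],[0,0,0],[0,0,0]], "delta_pos": [[0,0,-0.01],[0,0,0],[0,0,0],[0,0,0],[0,0,0],[0,0,0],[0,0,0],[0,0,0],[0,0,0],[0,0,0],[0,0,0],[0,0,0],[0,0,0],[0,0,0],[-0.01918,0.02676,0],[-0.01918,0.02676,0],[-0.01918,0.02676,0],[-0.01918,0.02676,0],[-0.01918,0.02676,0],[-0.01918,0.02676,0]], "gripper": [0.062,0.05,0.05,0.05,0.05,0.05,0.05,0.05,0.05,0.05,0.05,0.05,0.05,0.05,0.05,0.05,0.05,0.05,0.05,0.05]}}

```text
time: 29.32
tool_pos: [0.5418, -0.0869, 0.1184]
tcp_rot: [-3.12, -0.357, 0.006]
wrist_force: [1.9, -0.2, 0.3]
width: 0.587
grip_force: 0.0
```

Request:
{"op": "jog_arm", "data": {"turn": [[0,0,0],[0,0,0],[0,0,0],[0,0,0],[0,0,0],[0,0,0],[0,0,0],[0,0,0],[0,0,0],[0,0,0],[0,0,0],[0,0,0]], "delta_pos": [[-0.01918,0.02676,0],[-0.01918,0.02676,0],[-0.01918,0.02676,0],[-0.01918,0.02676,0],[-0.01918,0.02676,0],[-0.01918,0.02676,0],[-0.01918,0.02676,0],[-0.01918,0.02676,0],[0,0,0],[0,0,0],[0,0,0],[0,0,0]], "gripper": [0.05,0.05,0.05,0.05,0.05,0.05,0.05,0.05,0.05,0.05,0.05,0.05]}}

```text
time: 30.32
tool_pos: [0.4426, -0.3277, 0.1195]
tcp_rot: [-3.119, -0.357, 0.002]
wrist_force: [-0.4, -0.4, -0.1]
width: 0.587
grip_force: 0.0
```

Run:
```python
from h import *
C,im=snap("w12"); find(im,C,(20,120,90),(35,255,255),.0105); plan((.4425,-.3293,.003,13))
m=cv2.inRange(cv2.cvtColor(im,cv2.COLOR_BGR2HSV),(20,120,90),(35,255,255)); m[250:]=0; ys,xs=np.nonzero(m)
p=np.array([xs.mean(),ys.mean()]); v=np.linalg.eigh(np.cov(xs,ys))[1][:,1]; d=world(C,p+40*v,.01)-world(C,p-40*v,.01); print(p,np.degrees(np.arctan2(d[1],d[0])),world(C,p,.0105))
cv2.imwrite("pics/m2.png",np.vstack([cv2.imread("pics/w11.png")[:300],im[:300]]))
```

```text
area 2279 bbox [312 149  29  98] px [326.5 195.6] world [ 0.4447 -0.3303  0.0105]
now [ 0.4429 -0.3276  0.1198] psi 13.1
to (0.4425, -0.3293, 0.003, 13) old axes [-0.0008  0.0015  0.1168] new axes [-0.0008  0.0015  0.1168] rz 0.0018
[327.01946472 194.9216545 ] -164.80401330863023 [ 0.4452415  -0.33054325  0.0105    ]
```

View pics/m2.png

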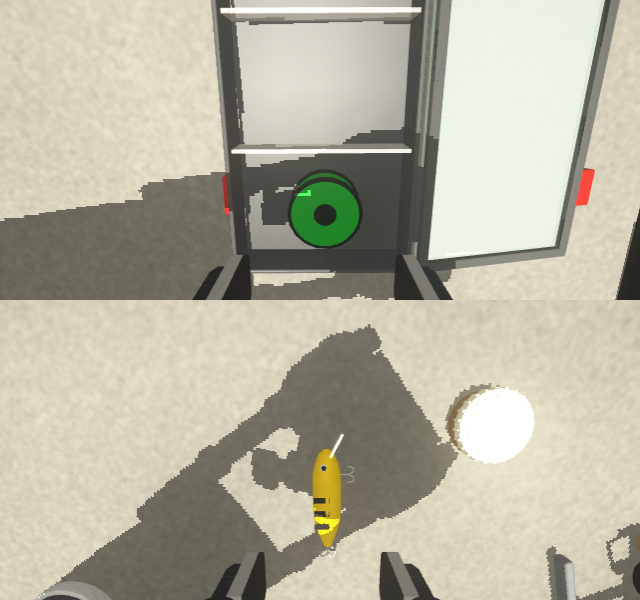

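Request:
{"op": "jog_arm", "data": {"turn": [[0,0,-0.03],[0,0,0],[0,0,0],[0,0,0],[0,0,0],[0,0,0],[0,0,0],[0,0,0],[0,0,0],[0,0,0],[0,0,0],[0,0,0],[0,0,0],[0,0,0],[0,0,0],[0,0,0],[0,0,0],[0,0,0],[0,0,0]], "delta_pos": [[0.0005,0.0027,0.027],[0,0,0.03],[0,0,0.03],[0,0,0.015],[0,0,0.01],[0,0,0.005],[0,0,0],[0,0,0],[0,0,0],[0,0,0],[0,0,0],[0,0,0],[0,0,0],[0,0,-0.01],[0,0,-0.02],[0,0,-0.025],[0,0,-0.025],[0,0,-0.025],[0,0,0]], "gripper": [0.05,0.05,0.05,0.05,0.05,0.05,0.05,0.01,0.01,0.01,0.01,0.01,0.01,0.01,0.01,0.01,0.01,0.01,0.01]}}

```text
time: 31.95
tool_pos: [0.4469, -0.3342, 0.115]
tcp_rot: [3.109, 0.402, 0.01]
wrist_force: [1.2, -1.1, 1.6]
width: 0.232
grip_force: 39.4
```

Request:
{"op": "jog_arm", "data": {"turn": [[0,0,0.096],[0,0,0.096],[0,0,0.096],[0,0,0],[0,0,0],[0,0,0],[0,0,0],[0,0,0],[0,0,0],[0,0,0],[0,0,0],[0,0,0],[0,0,0],[0,0,0],[0,0,0],[0,0,0],[0,0,0],[0,0,0],[0,0,0],[0,0,0]], "delta_pos": [[0,0,0],[0,0,0],[0,0,0],[0.01022,-0.0319,0],[0.01022,-0.0319,0],[0.01022,-0.0319,0],[0.01022,-0.0319,0],[0.01022,-0.0319,0],[0.01022,-0.0319,0],[0.01022,-0.0319,0],[0.01022,-0.0319,0],[0.01022,-0.0319,0],[0.01022,-0.0319,0],[0.01022,-0.0319,0],[0.01022,-0.0319,0],[0.01022,-0.0319,0],[0.01022,-0.0319,0],[0.01022,-0.0319,0],[0.01022,-0.0319,0],[0,0,0]], "gripper": [0.01,0.01,0.01,0.01,0.01,0.01,0.01,0.01,0.01,0.01,0.01,0.01,0.01,0.01,0.01,0.01,0.01,0.01,0.01,0.01]}}

```text
time: 33.62
tool_pos: [0.6245, 0.1788, 0.1086]
tcp_rot: [-3.139, 0.043, -0.003]
wrist_force: [0.6, 0.5, 0.1]
width: 0.235
grip_force: 39.5
```

Request:
{"op": "jog_arm", "data": {"turn": [[0,0,0],[0,0,0],[0,0,0]], "delta_pos": [[0,0,0],[0,0,0],[0,0,0]], "gripper": [0.01,0.01,0.01]}}

```text
time: 33.87
tool_pos: [0.6223, 0.1723, 0.1081]
tcp_rot: [3.14, -0.049, -0.002]
wrist_force: [-0.1, -0.2, -0.8]
width: 0.232
grip_force: 39.5
```

Run:
```python
from h import *
C,im=snap("w13"); s=read_state(); print(s["width"],s["grip_force"]); plan((.6207,.176,.006,-1.5))
v=[.6207,.176,-.0258]; c,s=np.cos(v[2]),np.sin(v[2])
P=[(v[0]+c*x-s*y,v[1]+s*x+c*y,z) for x,y,z in[(.06,-.1225,.036),(.06,.1225,.036),(.057,-.04025,.031),(.057,.04025,.031)]]
print(np.round(pix(C,P)))
```

```text
0.23307794042118346 39.499449133872986
now [0.6224 0.1721 0.1083] psi -1.8
to (0.6207, 0.176, 0.006, -1.5) old axes [-0.0018 -0.0038  0.1023] new axes [-0.0018 -0.0038  0.1023] rz -0.0059
[[523. 119.]
 [108. 122.]
 [382. 125.]
 [249. 125.]]
```

View pics/w13.png

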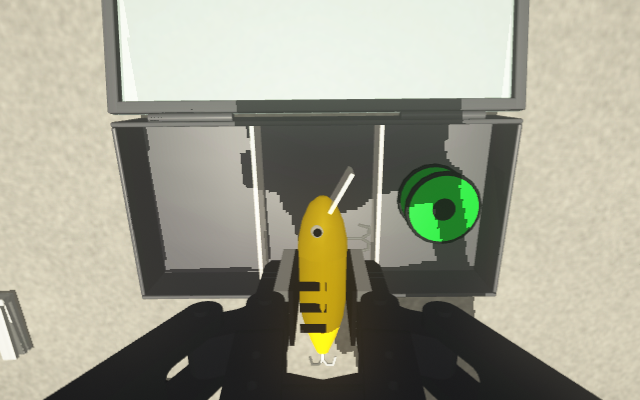

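Request:
{"op": "jog_arm", "data": {"turn": [[0,0,-0.005],[0,0,0],[0,0,0],[0,0,0],[0,0,0],[0,0,0],[0,0,0],[0,0,0],[0,0,0],[0,0,0],[0,0,0],[0,0,0],[0,0,0],[0,0,0],[0,0,0],[0,0,0],[0,0,0],[0,0,0],[0,0,0]], "delta_pos": [[-0.0018,-0.0038,0.02],[0,0,0.025],[0,0,0.025],[0,0,0.0165],[0,0,0.01],[0,0,0.005],[0,0,0],[0,0,0],[0,0,0],[0,0,0],[0,0,0],[0,0,0],[0,0,-0.015],[0,0,-0.03],[0,0,-0.03],[0,0,-0.03],[0,0,-0.03],[0,0,0],[0,0,0]], "gripper": [0.01,0.01,0.01,0.01,0.01,0.01,0.01,0.01,0.034,0.034,0.034,0.034,0.034,0.034,0.034,0.034,0.034,0.034,0.034]}}

```text
time: 35.5
tool_pos: [0.6236, 0.1779, 0.1454]
tcp_rot: [-3.14, 0.04, -0.009]
wrist_force: [0.6, 1.1, 0.1]
width: 0.399
grip_force: 0.0
```

Run:
```python
from h import *
C,im=snap("w14"); s=vision.read_camera("scene")[100:360,130:450,::-1]
print(read_state()["width"])
cv2.imwrite("pics/m3.png",np.vstack([im[60:300],cv2.resize(s,None,fx=1.35,fy=1.35,interpolation=cv2.INTER_CUBIC)[:351].copy() if 0 else cv2.copyMakeBorder(cv2.resize(s,(432,351),interpolation=cv2.INTER_CUBIC),0,0,0,208,cv2.BORDER_CONSTANT)]))
```

```text
0.39858659549988373
```

View pics/m3.png

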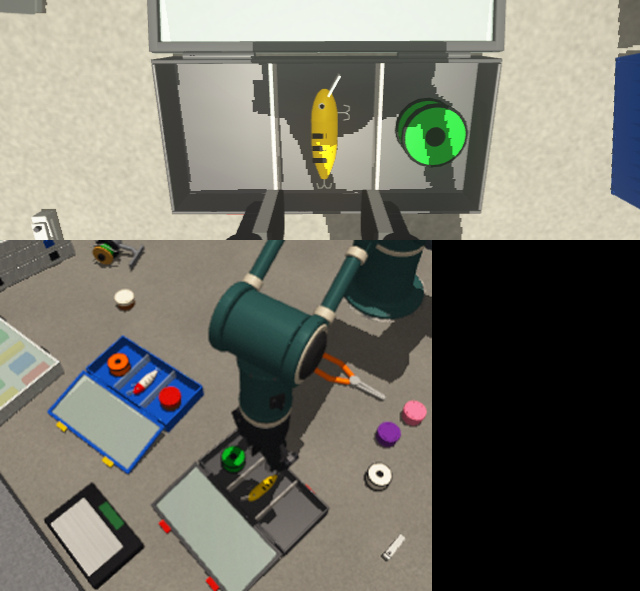

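The wrist view shows the yellow lure flat in the middle grey bay and the green spool in its own bay. The scene view shows the orange spool, red lure and red tub in separate blue bays. The white spool, white tub and clippers are untouched, and the gripper is clear.

```bash
python3 -c "
from workcell import ticket
print(ticket.finish_job())"
```

```text
the job is handed in; nothing more can be done
None
```

I packed both boxes and handed the job in at about 36 s of the 118 s allowed: the orange spool, red-headed lure and red-lidded tub are in the blue box, and the green spool and yellow lure are in the grey box, each flat in its own bay. The final pictures show this and the white spool, white-lidded tub and clippers not moved, but the hand-in gave no verdict.

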